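# Take a moisture reading on a new brick wall

## Robot

A 6-joint arm with a two-finger parallel gripper is mounted at the origin on the work surface. World frame = base frame: x ahead of the robot, y to its left, z up, the work surface at z = 0. Lengths are in m, angles in rad, forces in N, time in s.
With the tool pointing down it reaches from about 0.325 to 0.875 m from the base axis. Payload 4.4 kg.
Tool frame: the origin (TCP) lies at the very end of the fingers, on their centre line; the grasp point (between the pads) lies 19 mm behind it; z points along the fingers, y is the direction in which the jaws open and shut (so a half turn about z gives the same grasp; the last joint's range is limited). The gripper opens to 85 mm and grips with 20 to 120 N. Pads are 22 mm wide; open, the fingers measure 114 mm over their backs; the gripper's body (76 mm by 85 mm) begins 54 mm behind the grasp point. The pads swing forward as they close: fully open they stand 13 mm farther back than shut.
Start: joints at [1.016, 0.207, 1.542, -0, 1.393, -0.15], TCP at [0.226, 0.529, 0.231] pointing down, gripper open.
Joint ranges: [-2.73, 2.73], [-0.86, 2.22], [0.23, 2.46], [-1.11, 4.25], [0.08, 2.63], [-2.82, 2.82]. Speed limits (rad/s): [2.79, 2.79, 3.14, 3.14, 3.14, 3.14].

## Interface

Orientations are given as a unit quaternion [w, x, y, z].
In Python, from bench import r gives the robot as it stands. The module is installed in compiled form; this text tells all that it offers.
- The arm moves only by the shell command python3 -m inch 'ROWS' [FORCE]. ROWS is JSON, one flat list of numbers, 7 for each row, row after row: the shift along the world's x, y, z in m, then the turn, a rotation vector about the world's x, y, z in units of 8 degrees (1.0 is 8 degrees), then the opening, from 0 (shut) to 1 (fully open). In form: [dx, dy, dz, wx, wy, wz, hand, dx, dy, dz, wx, wy, wz, hand, ...]. A call has 1 to 5 rows; each row is the pose to reach, as a shift and turn from the pose commanded when the call began; what a row does not reach only later rows make up. A row lasts 1/10 s, in which the tool goes at most 50 mm and 8.59 degrees, less where a joint would pass 70% of its speed; a pose out of reach is approached as far as the arm can. A call with a gripper value outside its range is refused whole. The fingers move at their own pace and stop on an object; FORCE is the grip in N (left out, the last holds). Time passes only in rows, so rows that repeat a pose let the fingers close. It gives the time, the measured TCP pose, the force and the opening at its end, in the units of the state.
- r.read_state(): the state, without advancing time (a new reading comes with each control period).
- r.read_camera(name): name is "side" or "top" or "wrist"; returns a dict with "frame" (420x560x3 uint8, red, green, blue), "depth" (420x560 float32, m along the optical axis (not along the pixel's ray), 0 where there is no reading), "intrinsics" (3x3 intrinsics, pixels), "R" (3x3) and "t" (3): a world point X has camera coordinates R X + t. Camera axes: x right, y down, z forward; pixel columns grow to the right and rows downward; lengths in m; the calibration is good to about 2 mm. A picture is of the moment at which its call begins.
- r.job_done(): hands the job in, once; it reports no verdict.
The state is a dict: "time_s": time; "qpos": joint angles; "qvel": joint speeds; "effort": joint torques, N m; "tcp_pos": TCP position; "ee_rot": TCP orientation; "force": force on the tool from outside, world axes, zero at the start; "torque": the same for the moment, N m; "grip_width": finger opening in m.
Only numpy, scipy, OpenCV 4.12 (cv2) and the standard library are available. Lean on these libraries where they do the work, as an engineer would, in place of code of your own. Each camera call takes 0.05 s, during which the arm holds its last target.

## Task

Pick up the moisture meter from the board and hold the tips of its two sprung pins gently against the brick face inside the chalk ring on the small wall, the meter level, screen upward and square to the face, with both pins pressed about half-way in. Finish while still holding it there for the reading; keep the gripper off the wall, and leave the pin cap, the club hammer, the trowel and the loose brick where they lie.

Things in the scene. Friction and masses are not known exactly. Their poses are not given: they have to be found in the camera images.
- meter_mid (a point): centre (half-way up) of the hand-held pin moisture meter lying screen-up on the board, loose, 0.2 to 0.3 kg. Axes: x along the meter toward the pins, z out of the screen. Black case 112 long (x = -68 to +44), 46 wide (y), 28 thick (z), flat parallel sides, to be gripped across the 46 width; then a grey nose 38 wide to x = +69; pin tips at x = +91, z = 0
- pin_left_tip (a point): tip of the pin at the meter's y = +9 mm; axes as the meter's
- pin_right_tip (a point): tip of the pin at the meter's y = -9 mm; axes as the meter's
- pin_left (a joint): how far the left pin is pressed into the nose along the meter's -x, m: 0 = fully out, 0.008 = fully in (stop). Spring: 0.6 N to start moving, then 0.6 N per mm (about 3 N half-way in, 5.4 N fully in)
- pin_right (a joint): the same for the right pin; the two are independent, so both together take about 6 N half-way in
- ring (a point): centre of the chalk ring (44 mm inside diameter) drawn on the upright face of the wall's top brick, 32.5 mm below the wall's top edge, 182.5 mm above the board; a short chalk tick on the brick's top runs straight in from the edge above it. Axes: x along the wall, y straight into the brick (the pins must point along +y), z up
- wall: small fixed half-brick wall, red-brown bricks with grey joints, three courses, 215 mm high, 102.5 mm thick, plumb at one end and stepping down along its +x to 332 mm from the origin. Origin on the board under the middle of the top brick (215 mm long along x); the ringed face is flat and plumb, the plane y = -51 mm; x along the wall, y into it, z up
- meter: the meter as a whole: origin at the centre of its underside (14 mm under point meter_mid), same axes. Two steel pins, 4 mm dia with round tips, stand 22 mm out of the nose along +x, at y = +9 and y = -9 mm, 14 mm above its underside
- cap: grey plastic pin cap of the meter, 34 x 44 x 26 mm, open top, loose on the board; leave it. Origin under its centre
- hammer: club hammer lying on the board, wooden handle 240 mm long along its x, steel head 45 x 105 x 45 mm at x = +100 mm; leave it. Origin on the board
- trowel: pointing trowel loose on the board, steel blade 150 mm long along its +x and 90 mm wide, wooden handle to x = -170 mm, up to 55 mm high; leave it. Origin on the board at the heel of the blade
- brick: loose perforated brick 215 x 102.5 x 65 mm on the board, 2.3 kg; leave it. Origin under its centre
Mind the look-alikes: they are no part of the job. What is meant by the meter is not pink or white, and is the larger of those in its own colour.

How it is judged:
On the way:
1. the meter has been picked up off the board in the gripper (height (world z) of meter_mid above 0.06 m and contact force between the fingers and meter above 1 N), for 0.2 s.
At the end, for the whole second after the job is handed in: The gripper still holds the meter, at rest; both pin tips bear on the wall within 22 mm of the ring's centre (inside the ring), each pin pressed in 1.2 to 6.8 mm of its 8 mm; the meter's long axis is within 8 degrees of square to the wall's face and its screen faces up within 8 degrees (value of joint pin_left between 0.0012 and 0.0068 m and value of joint pin_right between 0.0012 and 0.0068 m and contact force between meter and wall above 1.5 N and distance between each of pin_left_tip, pin_right_tip and ring below 0.022 m and angle between the x axis of meter and the y axis of wall, either way round below 0.14 rad and angle between meter's own z axis and vertical below 0.14 rad and contact force between the fingers and meter above 1 N and linear speed of meter below 0.02 m/s); the arm keeps its last pose, push and grip.
It fails at once if the wall is touched by the gripper or arm (contact force between any of the fingers, the arm and wall above 1 N).
It fails at once if the meter is pushed hard on the wall (over 20 N) (contact force between meter and wall above 20 N).
It fails at once if the cap, hammer, trowel or loose brick is moved more than 15 mm (distance of any of cap, hammer, trowel, brick from where it was at the start of the episode above 0.015 m).
It also fails if it takes over 35 s, if anything falls off the work surface, if the arm or the gripper's body presses on something with over 40 N, if the wrist force passes 120 N, or if a joint passes its speed limit or range.

## Working session

There is one attempt and no reset: what is moved stays moved. The work goes in short steps, Python scripts to look and compute and a shell command to move; the robot and the scene stay as the last step left them, time stands still between calls to the robot, and variables do not carry over. Pictures are saved under pics/ and viewed, and the job is handed in when it is done.

```bash
mkdir -p pics; cat > h.py <<'E'
from bench import r
import numpy as np, cv2
from scipy.spatial.transform import Rotation as Ro
def snap(n,tag):
    c=r.read_camera(n); np.savez(f'pics/{tag}.npz',**c)
    cv2.imwrite(f'pics/{tag}.png',c['frame'][:,:,::-1]); return c
def load(tag): return np.load(f'pics/{tag}.npz')
def px(c,u,v,z=None):
    K=c['intrinsics']; d=np.linalg.inv(K)@[u,v,1]; R=c['R'];t=c['t']
    if z is None: 
        p=d*c['depth'][int(round(v)),int(round(u))]; return R.T@(p-t)
    o=-R.T@t; w=R.T@d; return o+w*(z-o[2])/w[2]
def crop(tag,u0,u1,v0,v1,s,out):
    im=cv2.imread(f'pics/{tag}.png')[v0:v1,u0:u1]
    cv2.imwrite(f'pics/{out}.png',cv2.resize(im,None,fx=s,fy=s,interpolation=cv2.INTER_CUBIC))
E
python3 - <<'E'
from h import *
for n in ['top','side','wrist']: snap(n,n+'0')
print(r.read_state())
E
```

```text
{'time_s': 0.15, 'qpos': array([ 1.01650726e+00,  2.07268595e-01,  1.54263309e+00,  2.31003575e-06,
        1.39351845e+00, -1.50477957e-01]), 'qvel': array([ 0.00117068, -0.00037363, -0.00299496,  0.00048296, -0.00139648,
        0.00057446]), 'effort': array([ 3.40098504e-04, -3.83511186e+01, -2.92039168e+01, -4.46607501e-04,
        6.58506106e-03, -2.43035186e-05]), 'tcp_pos': array([0.2256137 , 0.52824206, 0.23036388]), 'ee_rot': array([-3.16432107e-04,  2.00536658e-01,  9.79685773e-01, -8.57203046e-04]), 'force': array([-0.11218449,  0.47938601,  0.17321919]), 'torque': array([ 0.01537043, -0.03657577,  0.00374688]), 'grip_width': 0.08555235555991036}
```

View pics/top0.png

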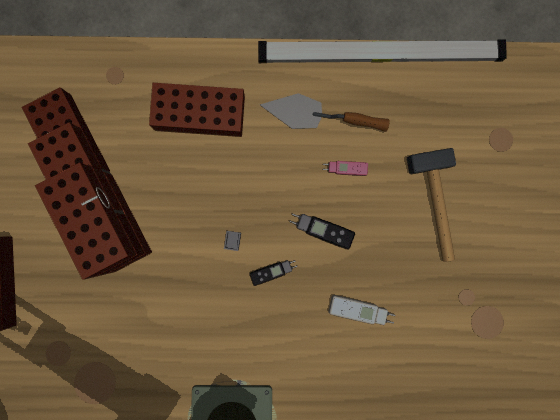

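View pics/side0.png

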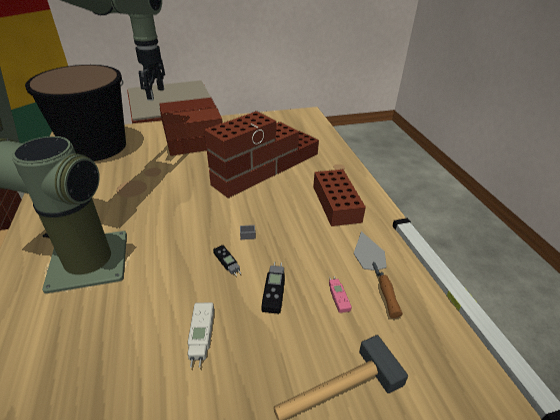

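View pics/wrist0.png

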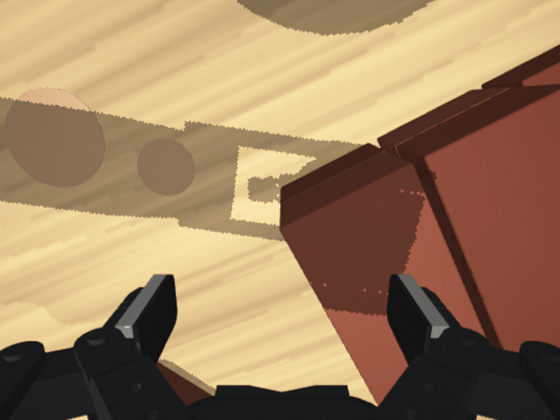

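Candidates in the top view: large black (325,231), small black (272,272), pink (347,168) and white (360,310). The meter should be the large black one, since it isn't pink or white and is the larger of the two black ones. I'll confirm that in an enlarged crop.

```bash
python3 - <<'E'
from h import *
crop('top0',240,370,200,300,6,'c1'); crop('top0',20,160,80,290,2.8,'c2')
c=load('top0')
print(c['R'],c['t'],c['intrinsics'])
for u,v in [(325,231),(272,272),(90,215),(232,240),(200,100)]: print(px(c,u,v).round(4))
E
```

```text
[[ 0.00708149 -0.99989062  0.01298426]
 [-0.99873835 -0.00771768 -0.04962009]
 [ 0.04971487 -0.01261649 -0.99868376]] [-0.10029956  0.5167845   1.2004887 ] [[499.87812382   0.         273.58340306]
 [  0.         499.87812382 210.42795511]
 [  0.           0.           1.        ]]
[ 0.4683 -0.2194  0.0322]
[ 0.3692 -0.0936  0.021 ]
[0.4954 0.2759 0.2147]
[0.445  0.0044 0.0015]
[0.7728 0.0786 0.0658]
```

View pics/c1.png

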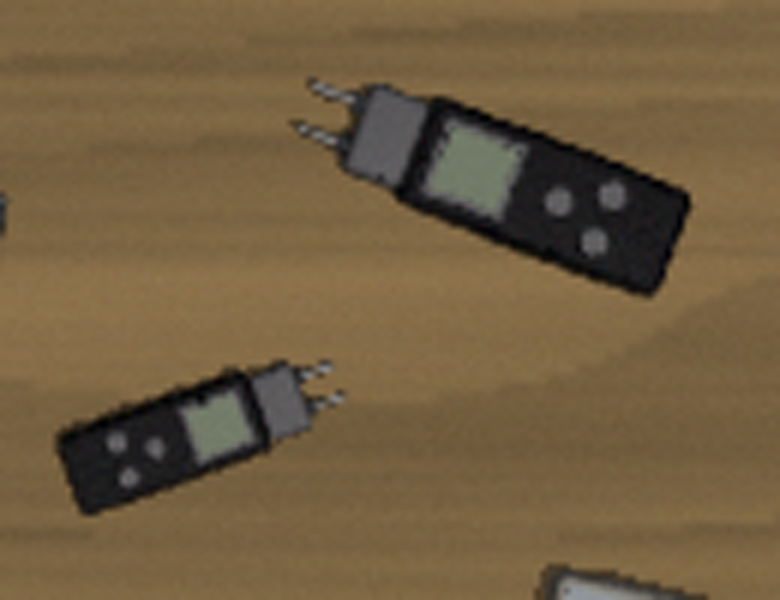

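View pics/c2.png

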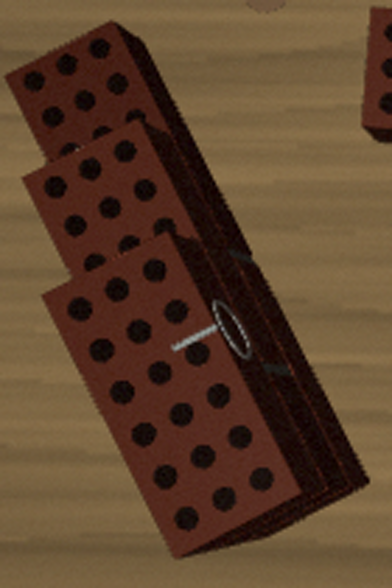

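The crop shows the large black meter, with its pins at about (291,216) pointing image-left and its tail at (352,240). It is clearly bigger than the small black one at (272,272). Next I'll measure the meter and the wall.

```bash
python3 - <<'E'
from h import *
c=load('top0')
P=[px(c,240+u/6,200+v/6,0.028) for u,v in [(430,97),(690,200),(652,297),(398,197)]]
for p in P: print(p.round(4))
f=(P[0]+P[3])/2; b=(P[1]+P[2])/2; ax=(f-b)[:2]; print('len',np.linalg.norm(ax),'w',np.linalg.norm(P[0]-P[3]),np.linalg.norm(P[1]-P[2]))
# top-surface black pixels
yaw=np.arctan2(ax[1],ax[0]); print('yaw',np.degrees(yaw)); u=ax/np.linalg.norm(ax)
print('mid',((f+b)/2)[:2]+0.012*u)
W=[px(c,20+a/2.8,80+b/2.8,0.215) for a,b in [(168,234),(43,296),(178,558),(300,492)]]
for w in W: print('wall',w.round(4))
e=W[0]-W[3]; print('edge',np.linalg.norm(e),np.degrees(np.arctan2(e[1],e[0])), np.linalg.norm(W[1]-W[0]))
e2=W[1]-W[2]; print(np.degrees(np.arctan2(e2[1],e2[0])),'centre',np.mean(W,0))
print('tick',px(c,20+218/2.8,80+327/2.8,.215), px(c,20+174/2.8,80+348/2.8,.215))
s=load('side0')
# plane fit on face from side depth
K=s['intrinsics'];v,u_=np.mgrid[0:420,0:560]; d=s['depth']
X=np.stack([(u_-K[0,2])/K[0,0]*d,(v-K[1,2])/K[1,1]*d,d],-1); X=(X-s['t'])@s['R']
M=np.mean(W,0)
n=W[0]-W[1]; n[2]=0; n/=np.linalg.norm(n); t=np.array([-n[1],n[0],0])
Q=X-M
q=Q@n; a=Q@t
m=(d>0)&(abs(q-0.051)<0.015)&(abs(a)<0.1)&(X[...,2]>0.03)&(X[...,2]<0.2)
pts=X[m]; print(m.sum())
cc=pts.mean(0); _,S,V=np.linalg.svd(pts-cc,full_matrices=False); nn=V[2]*np.sign(V[2]@n); print('side normal',nn,np.degrees(np.arctan2(nn[1],nn[0])),S, 'off',nn@cc,n@M+0.051, 'n',np.degrees(np.arctan2(n[1],n[0])))
crop('side0',195,330,95,205,5.8,'c3')
E
```

```text
[ 0.5037 -0.1878  0.028 ]
[ 0.4633 -0.292   0.028 ]
[ 0.4245 -0.2768  0.028 ]
[ 0.4636 -0.1751  0.028 ]
len 0.1103378140103288 w 0.04201266990200694 0.0416722845642376
yaw 68.8639932561273
mid [ 0.46810882 -0.22174111]
wall [0.5994 0.2986 0.215 ]
wall [0.5537 0.387  0.215 ]
wall [0.3666 0.2854 0.215 ]
wall [0.4142 0.1995 0.215 ]
edge 0.21008418109017502 28.13845643665536 0.09955532530623992
28.513138557439675 centre [0.48345546 0.29263687 0.215     ]
tick [0.53230886 0.26097209 0.215     ] [0.5168968  0.29213969 0.215     ]
2124
side normal [ 0.47348716 -0.88079495 -0.00318936] -61.738948645352195 [2.6488557  2.26425579 0.09265784] off 0.02009218979718012 0.013115945087833786 n -62.65717013048881
```

View pics/c3.png

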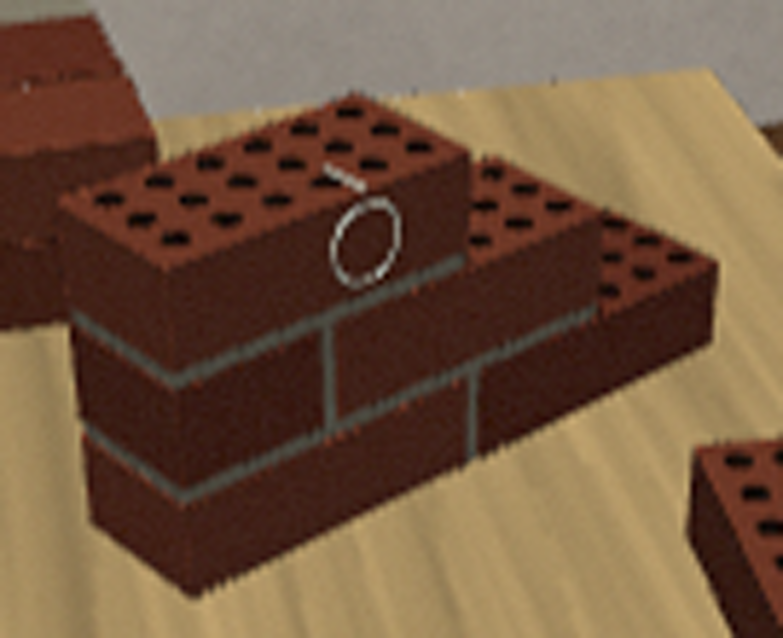

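```bash
python3 - <<'E'
from h import *
s=load('side0');c=load('top0')
print('ring side',px(s,258.1,136.9,.1825),px(s,258.1,136.9))
print('ring top',px(c,20+232/2.8,80+330/2.8,.1825))
print('tick side',px(s,195+364/5.8,95+189/5.8,.215))
print('corner side',[px(s,195+a/5.8,95+b/5.8,.215).round(4) for a,b in[(165,268),(470,153)]])
E
```

```text
ring side [0.53219542 0.25980759 0.1825    ] [0.53218457 0.25975389 0.18252882]
ring top [0.53257123 0.26154741 0.1825    ]
tick side [0.53177289 0.26056318 0.215     ]
corner side [array([0.4133, 0.1952, 0.215 ]), array([0.5993, 0.2913, 0.215 ])]
```

```bash
python3 -m inch '[0,0,0.05,0,0,0,1, 0,0,0.1,0,0,0,1, 0,-0.05,0.1,0,0,-1,1, 0.01,-0.1,0.1,0,0,-2,1, 0.02,-0.15,0.1,0,0,-3,1]'; python3 -m inch '[0.02,-0.05,0,0,0,-1,1, 0.04,-0.1,0,0,0,-2,1, 0.06,-0.14,0,0,0,-3,1, 0.08,-0.18,0,0,0,-4,1, 0.1,-0.22,0,0,0,-5,1]'
```

```text
time_s: 0.65
tcp_pos: [0.2454, 0.3793, 0.3314]
ee_rot: [0.0, 0.402, 0.916, 0.0]
force: [0.8, 0.4, -0.2]
grip_width: 0.0852
time_s: 1.15
tcp_pos: [0.3457, 0.1588, 0.3312]
ee_rot: [0.0, 0.691, 0.723, 0.0]
force: [0.3, 0.5, -0.7]
grip_width: 0.0852
```

```bash
python3 -m inch '[0.02,-0.045,0,0,0,-1,1, 0.04,-0.09,0,0,0,-2,1, 0.06,-0.135,-0.02,0,0,-3,1, 0.08,-0.18,-0.04,0,0,-3,1, 0.095,-0.225,-0.06,0,0,-3,1]'; python3 -m inch '[0.01,-0.045,-0.01,0,0,0,1, 0.02,-0.09,-0.02,0,0,0,1, 0.027,-0.13,-0.03,0,0,0,1, 0.027,-0.155,-0.06,0,0,0,1, 0.027,-0.155,-0.09,0,0,0,1]'
python3 - <<'E'
from h import *
snap('wrist','w1'); s=r.read_state(); print(s['tcp_pos'],Ro.from_quat(s['ee_rot'],scalar_first=True).as_matrix().round(4))
E
```

```text
time_s: 1.65
tcp_pos: [0.4387, -0.0595, 0.2737]
ee_rot: [0.0, 0.825, 0.565, 0.0]
force: [0.7, 0.4, -0.2]
grip_width: 0.0852
time_s: 2.15
tcp_pos: [0.4657, -0.2165, 0.1839]
ee_rot: [0.002, 0.826, 0.564, 0.0]
force: [1.3, 0.5, -0.1]
grip_width: 0.0855
[ 0.46174966 -0.21232591  0.1775052 ] [[ 0.3637  0.9315 -0.0084]
 [ 0.9315 -0.3636  0.0056]
 [ 0.0022 -0.0099 -0.9999]]
```

View pics/w1.png

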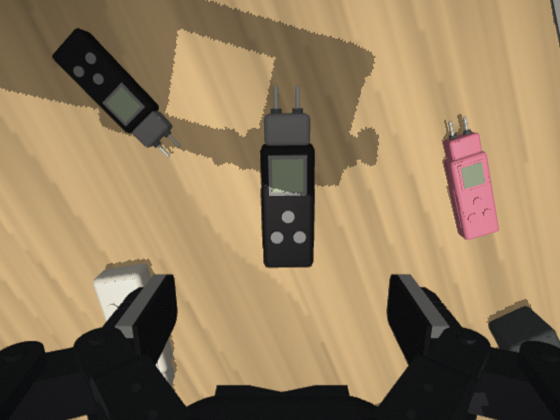

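The wrist view has the meter centred at about (288,205), its axis upright in the image and its pins up at (286,100). The tool is aligned with it. I'll hold and re-measure.

```bash
python3 -m inch '[0,0,0,0,0,0,1,0,0,0,0,0,0,1,0,0,0,0,0,0,1]'
python3 - <<'E'
from h import *
c=snap('wrist','w2'); s=r.read_state(); R=Ro.from_quat(s['ee_rot'],scalar_first=True).as_matrix(); print(s['tcp_pos'],np.degrees(np.arctan2(R[1,0],R[0,0])), np.degrees(s['qpos']))
crop('w2',230,350,70,290,2.7,'c4')
E
```

```text
time_s: 2.5
tcp_pos: [0.4665, -0.2127, 0.1865]
ee_rot: [0.002, 0.824, 0.566, 0.001]
force: [0.7, -0.2, 0.2]
grip_width: 0.0853
[ 0.46649336 -0.21267635  0.18646513] 68.93273807616893 [-3.41881013e+01  6.54882852e+00  9.99701187e+01  5.17140747e-04
  7.32506122e+01 -1.31210890e+01]
```

View pics/c4.png

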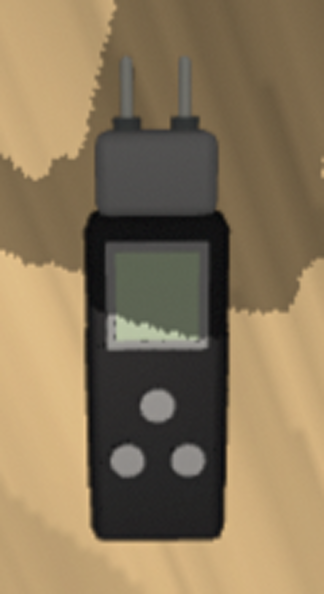

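```bash
python3 - <<'E'
from h import *
c=load('w2')
g=lambda u,v,z:px(c,230+u/2.7,70+v/2.7,z)
P=[g(86,212,.028),g(228,212,.028),g(222,537,.028),g(95,537,.028)]
f=(P[0]+P[1])/2;b=(P[2]+P[3])/2;ax=(f-b)[:2];L=np.linalg.norm(ax);u=ax/L
print('L',L,np.linalg.norm(P[0]-P[1]),np.linalg.norm(P[2]-P[3]),'yaw',np.degrees(np.arctan2(u[1],u[0])))
print('mid',((f+b)/2)[:2]+.012*u)
t=(g(126,58,.014)+g(185,58,.014))/2; print('tips',t, 'mid from tips',t[:2]-.091*u)
E
```

```text
L 0.10934432311111207 0.04344749283673264 0.043030411332546745 yaw 69.51508741239066
mid [ 0.46998889 -0.22006917]
tips [ 0.50072337 -0.13789824  0.014     ] mid from tips [ 0.46887694 -0.2231438 ]
```

```bash
python3 -m inch '[0.0025,-0.009,-0.04,0,0,0,1, 0.0025,-0.009,-0.08,0,0,0,1, 0.0025,-0.009,-0.12,0,0,0,1, 0.0025,-0.009,-0.145,0,0,0,1, 0.0025,-0.009,-0.145,0,0,0,1]';python3 -m inch '[0,0,0,0,0,0,1,0,0,0,0,0,0,1]'
python3 - <<'E'
from h import *
snap('wrist','w3'); print(r.read_state()['tcp_pos'])
E
```

```text
time_s: 3.05
tcp_pos: [0.4655, -0.2195, 0.0367]
ee_rot: [-0.003, 0.825, 0.566, -0.001]
force: [-1.1, 0.2, -0.2]
grip_width: 0.0856
time_s: 3.25
tcp_pos: [0.4699, -0.2227, 0.0419]
ee_rot: [0.002, 0.825, 0.566, 0.001]
force: [-0.3, -0.9, -0.3]
grip_width: 0.0853
[ 0.46982828 -0.22277977  0.04192618]
```

View pics/w3.png

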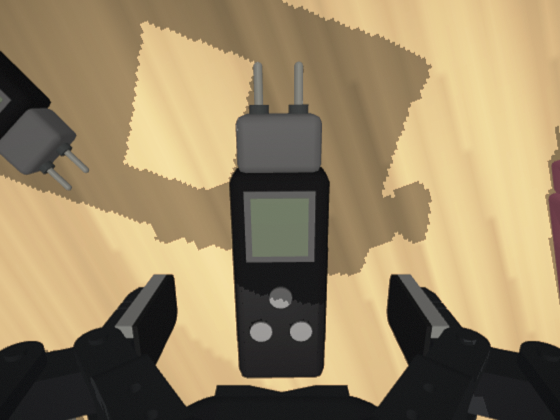

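The wrist view shows the meter between the open pads, centred at about column 281, with clearance on both sides. I'll descend slowly.

```bash
python3 -m inch '[0,0,-0.012,0,0,0,1, 0,0,-0.022,0,0,0,1, 0,0,-0.031,0,0,0,1, 0,0,-0.037,0,0,0,1, 0,0,-0.039,0,0,0,1]';python3 -m inch '[0,0,0,0,0,0,1,0,0,0,0,0,0,0.7,0,0,0,0,0,0,0.45,0,0,0,0,0,0,0.2,0,0,0,0,0,0,0.2]' 60; python3 -m inch '[0,0,0,0,0,0,0.2,0,0,0,0,0,0,0.2,0,0,0,0,0,0,0.2]'
```

```text
time_s: 3.8
tcp_pos: [0.4668, -0.2209, -0.0011]
ee_rot: [-0.001, 0.825, 0.565, -0.0]
force: [-0.4, -0.0, -0.6]
grip_width: 0.0853
time_s: 4.3
tcp_pos: [0.4686, -0.2221, 0.0011]
ee_rot: [0.001, 0.825, 0.565, 0.0]
force: [0.2, 0.3, 1.7]
grip_width: 0.0452
time_s: 4.6
tcp_pos: [0.4686, -0.2221, 0.0011]
ee_rot: [0.001, 0.825, 0.565, 0.0]
force: [1.6, 1.4, 5.7]
grip_width: 0.0447
```

```bash
python3 -m inch '[0,0,0.01,0,0,0,0, 0,0,0.03,0,0,0,0, 0,0,0.06,0,0,0,0, 0,0,0.1,0,0,0,0, 0,0,0.13,0,0,0,0]' 60; python3 -m inch '[0,0,0,0,0,0,0,0,0,0,0,0,0,0,0,0,0,0,0,0,0]'
python3 - <<'E'
from h import *
snap('wrist','w4'); print(r.read_state()['tcp_pos']); snap('side','s4'); crop('s4',160,420,130,340,3,'s4c')
E
```

```text
time_s: 5.1
tcp_pos: [0.467, -0.221, 0.1315]
ee_rot: [-0.001, 0.825, 0.565, -0.0]
force: [1.4, 0.2, -1.7]
grip_width: 0.045
time_s: 5.4
tcp_pos: [0.4657, -0.2202, 0.1278]
ee_rot: [-0.003, 0.825, 0.565, -0.001]
force: [-0.5, 0.1, -3.6]
grip_width: 0.045
[ 0.46571132 -0.22016973  0.12759079]
```

View pics/w4.png

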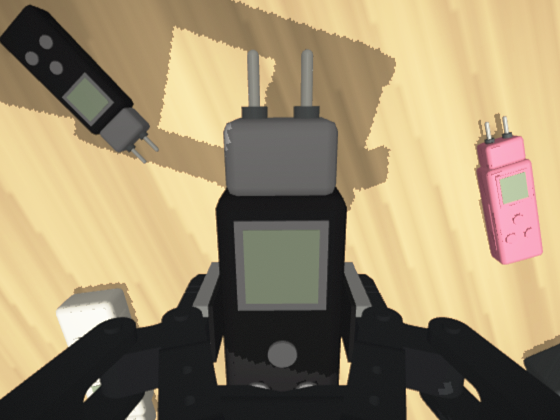

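View pics/s4c.png

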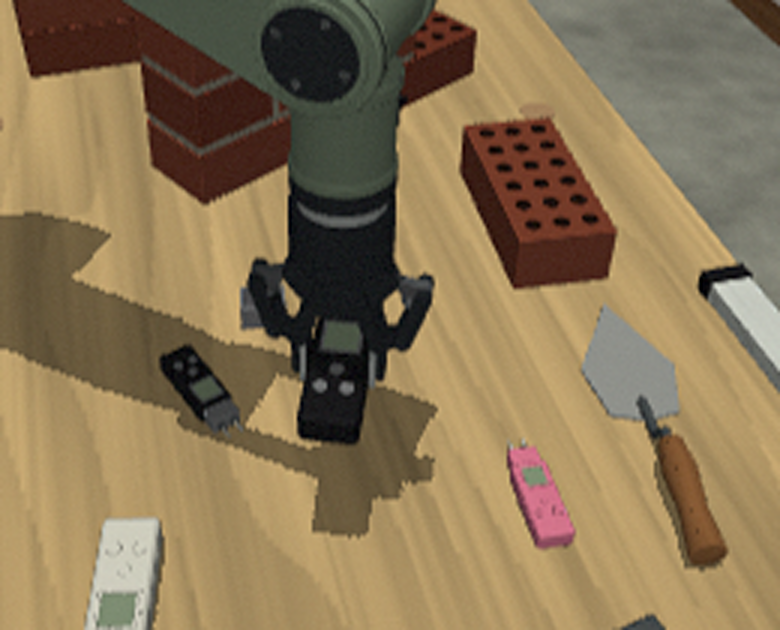

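The meter is held across its width and looks level. I'll measure its tilt and pin position from the wrist depth.

```bash
cat > m.py <<'E'
from h import *
def grasp(tag,st,v0=200,v1=340,u0=225,u1=335):
    c=load(tag);K=c['intrinsics'];d=c['depth'];v,u=np.mgrid[0:420,0:560]
    X=np.stack([(u-K[0,2])/K[0,0]*d,(v-K[1,2])/K[1,1]*d,d],-1); X=(X-c['t'])@c['R']
    p=X[v0:v1,u0:u1][d[v0:v1,u0:u1]>0]; z=np.median(p[:,2]); p=p[abs(p[:,2]-z)<.012]
    cc=p.mean(0); V=np.linalg.svd(p-cc,full_matrices=False)[2]; n=V[2]*np.sign(V[2][2])
    print('n top cam',n.round(4),'top z',z,len(p))
    return c,n,cc
E
python3 - <<'E'
from m import *
st=r.read_state(); c,n,cc=grasp('w4',st)
R=Ro.from_quat(st['ee_rot'],scalar_first=True).as_matrix(); T=st['tcp_pos']
print('tool z',R[:,2].round(4),'n in tool',(R.T@n).round(4),'top above tcp (tool)',(R.T@(cc-T)).round(4))
# tips ray-cast to plane 14mm under top
o=-c['R'].T@c['t']
for u,v in [(253,54),(307,54)]:
    w=c['R'].T@np.linalg.inv(c['intrinsics'])@[u,v,1]
    p=o+w*(((cc-.014*n)-o)@n)/(w@n); print('tip',p.round(4),'tool',(R.T@(p-T)).round(4))
E
```

```text
n top cam [1.2e-03 2.0e-04 1.0e+00] top z 0.15446782387508035 15326
tool z [-0.0044  0.003  -1.    ] n in tool [ 0.0018 -0.0041 -1.    ] top above tcp (tool) [ 0.0176 -0.0014 -0.0267]
tip [ 0.4888 -0.1331  0.1404] tool [ 0.0896 -0.0102 -0.0125]
tip [ 0.5055 -0.1396  0.1404] tool [ 0.0896  0.0077 -0.0126]
```

```bash
python3 -m inch '[0.015,0.03,0.01,0,0,0.5,0, 0.03,0.07,0.02,0,0,1.3,0, 0.045,0.11,0.03,0,0,2.1,0, 0.06,0.15,0.04,0,0,2.9,0, 0.075,0.18,0.04,0,0,3.7,0]';python3 -m inch '[0.015,0.03,0,0,0,0.8,0, 0.025,0.065,0,0,0,1.5,0, 0.035,0.1,0,0,0,2,0, 0.045,0.13,0,0,0,2.3,0, 0.05,0.145,0,0,0,2.47,0]'; python3 -m inch '[0,0,0,0,0,0,0,0,0,0,0,0,0,0,0,0,0,0,0,0,0,0,0,0,0,0,0,0]'
python3 - <<'E'
from m import *
snap('wrist','w5'); st=r.read_state(); c,n,cc=grasp('w5',st)
R=Ro.from_quat(st['ee_rot'],scalar_first=True).as_matrix(); T=st['tcp_pos']
print(T,np.degrees(np.arctan2(R[1,0],R[0,0])),'tool z',R[:,2].round(4),st['force'],(R.T@(cc-T)).round(4))
snap('side','s5');crop('s5',170,400,80,260,3.4,'s5c')
E
```

```text
time_s: 6.0
tcp_pos: [0.5431, -0.0392, 0.1702]
ee_rot: [-0.0, 0.651, 0.759, 0.0]
force: [0.3, -1.1, -2.8]
grip_width: 0.0448
time_s: 6.5
tcp_pos: [0.5921, 0.106, 0.1682]
ee_rot: [-0.002, 0.512, 0.859, -0.001]
force: [0.0, -0.1, -2.3]
grip_width: 0.045
time_s: 6.9
tcp_pos: [0.5924, 0.1021, 0.1701]
ee_rot: [-0.0, 0.514, 0.858, -0.0]
force: [-0.4, -0.4, -2.4]
grip_width: 0.0445
n top cam [-0.0029 -0.0011  1.    ] top z 0.19667726680230152 15339
[0.59251834 0.10222781 0.17022231] 118.12038895272873 tool z [-3.e-04 -3.e-04 -1.e+00] [-0.97025591  0.56923805 -3.26662172] [ 0.0177 -0.0009 -0.0264]
```

View pics/w5.png

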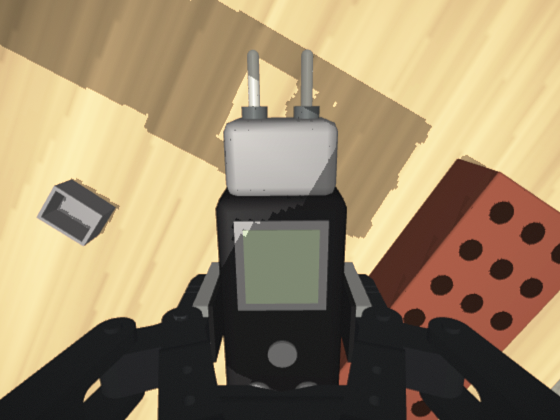

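View pics/s5c.png

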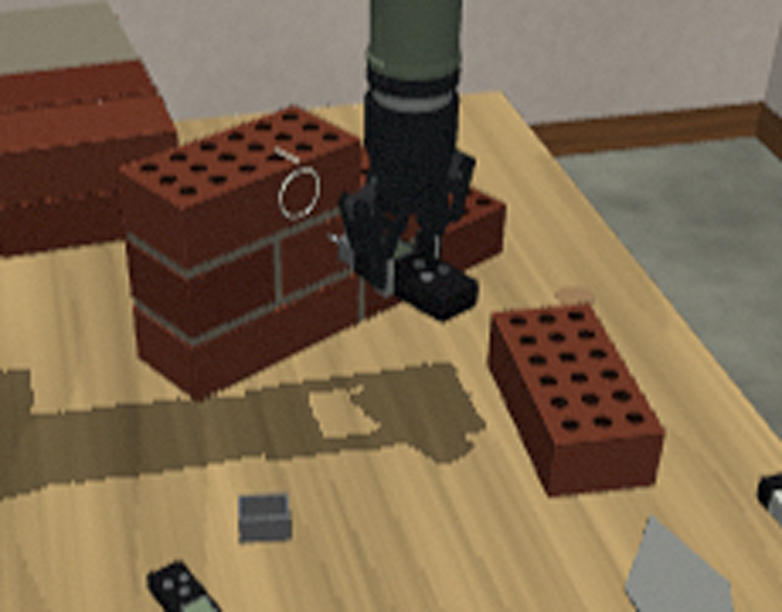

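```bash
python3 -m inch '[0.01,0.012,0,0,0,0,0, 0.01,0.024,0,0,0,0,0, 0.006,0.036,0,0,0,0,0, 0.001,0.048,0,0,0,0,0, -0.005,0.0575,-0.001,0,0,0,0]';python3 -m inch '[0,0,0,0,0,0,0,0,0,0,0,0,0,0,0,0,0,0,0,0,0,0,0,0,0,0,0,0]'
python3 - <<'E'
from m import *
snap('wrist','w6'); st=r.read_state(); c,n,cc=grasp('w6',st)
R=Ro.from_quat(st['ee_rot'],scalar_first=True).as_matrix(); T=st['tcp_pos']
print(T,np.degrees(np.arctan2(R[1,0],R[0,0])),'tool z',R[:,2].round(4),st['force'],(R.T@(cc-T)).round(4))
snap('side','s6');crop('s6',210,340,90,190,6,'s6c')
snap('top','t6');crop('t6',20,200,110,290,3.3,'t6c')
E
```

```text
time_s: 7.5
tcp_pos: [0.5868, 0.1622, 0.1693]
ee_rot: [-0.0, 0.513, 0.858, -0.0]
force: [-1.0, 0.4, -2.2]
grip_width: 0.0453
time_s: 7.9
tcp_pos: [0.5879, 0.1605, 0.1694]
ee_rot: [0.0, 0.514, 0.858, -0.0]
force: [1.2, -0.2, -1.6]
grip_width: 0.0449
n top cam [-0.0038 -0.0011  1.    ] top z 0.1959864614985815 15334
[0.58796475 0.16045838 0.16937347] 118.1834781970181 tool z [ 2.e-04 -1.e-04 -1.e+00] [-0.21856624  0.15440656 -3.1694086 ] [ 0.0178 -0.0008 -0.0266]
```

View pics/w6.png

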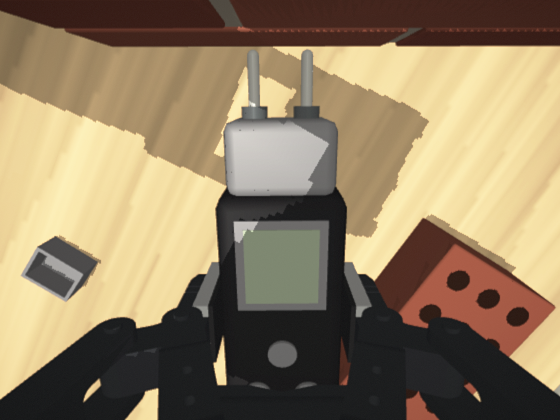

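View pics/s6c.png

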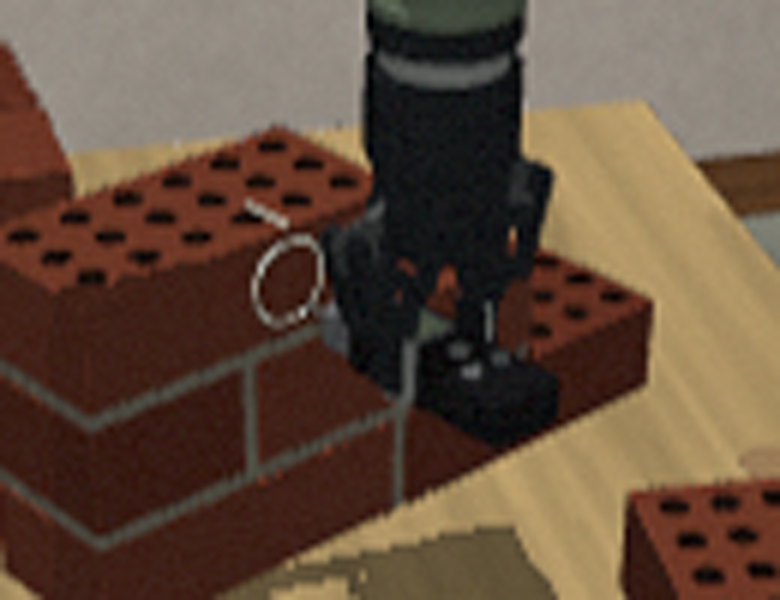

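View pics/t6c.png

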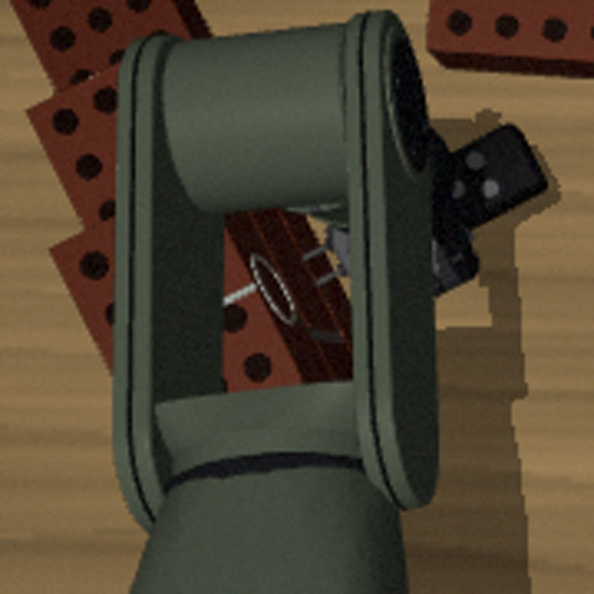

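In the wrist view the wall edges run horizontally, so the meter is square to the face. In the top view the pin tips (crop 303,257 and 318,284) face the ring (272,290). I'll check the remaining offset.

```bash
python3 - <<'E'
from h import *
c=load('t6'); g=lambda u,v:px(c,20+u/3.3,110+v/3.3,.1825)
a,b,rg=g(303,257),g(318,284),g(272,290); m=(a+b)/2
e=np.array([np.cos(np.radians(118.2)),np.sin(np.radians(118.2)),0]); l=np.array([e[1],-e[0],0])
print(a,b,rg,'gap',(rg-m)@e,'lat',(rg-m)@l,'tipsep',(a-b)@l)
T=np.array([.58796,.16046,.1694]); R=np.array([.5323,.2602,.1825]);
tip=T+.0896*e-.001*l; print('pred tips',tip,'gap',(R-tip)@e,'lat',(R-tip)@l)
# wall face from wrist depth, low
w=load('w6');K=w['intrinsics'];d=w['depth'];v,u=np.mgrid[0:420,0:560]
X=np.stack([(u-K[0,2])/K[0,0]*d,(v-K[1,2])/K[1,1]*d,d],-1);X=(X-w['t'])@w['R']
q=(X-tip)@e; mm=(d>0)&(v<60)&(X[...,2]>.02)&(X[...,2]<.21)&(abs(q-.02)<.03); p=X[mm]
print(mm.sum()); cc=p.mean(0);V=np.linalg.svd(p-cc,full_matrices=False)[2];n=V[2]*np.sign(V[2]@e);print('n',n,np.degrees(np.arctan2(n[1],n[0])),'gap',np.median((p-tip)@e), p[:,2].min(),p[:,2].max())
E
```

```text
[0.55358303 0.2434375  0.1825    ] [0.53655046 0.23360728 0.1825    ] [0.5325188  0.26244424 0.1825    ] gap 0.02701195156174267 lat 0.0002457380723748249 tipsep 0.019656143156937447
pred tips [0.54473815 0.23895224 0.1694    ] gap 0.0246033818815739 lat -0.0009211368538981458
22633
n [-0.47316693  0.88070028  0.02191053] 118.24745575304584 gap 0.026622406748385518 0.020013467503767732 0.18514747803711326
```

```bash
python3 -m inch '[-0.0025,0.0044,0,0,0,0,0, -0.005,0.0088,0,0,0,0,0, -0.0075,0.0132,0,0,0,0,0, -0.0095,0.0176,0,0,0,0,0, -0.0095,0.0176,0,0,0,0,0]';python3 -m inch '[0,0,0,0,0,0,0,0,0,0,0,0,0,0,0,0,0,0,0,0,0]'
cat > f.py <<'E'
from m import *
import sys
e=np.array([np.cos(np.radians(118.2)),np.sin(np.radians(118.2)),0]); l=np.array([e[1],-e[0],0])
st=r.read_state();T=st['tcp_pos'];R=Ro.from_quat(st['ee_rot'],scalar_first=True).as_matrix()
tip=T+.0896*R[:,0]-.001*R[:,1]-.013*R[:,2];d=np.array([.5323,.2602,.1825])-tip
print('F along',st['force']@e,st['force'],'gap',d@e,'lat',d@l,'up',d[2],'yaw',np.degrees(np.arctan2(R[1,0],R[0,0])),'t',st['time_s'])
if len(sys.argv)>1:
    g=sys.argv[1]; snap('wrist','w'+g);crop('w'+g,180,380,0,220,2.7,'wc'+g);snap('top','t'+g);crop('t'+g,70,170,160,230,7,'tc'+g)
E
python3 f.py 7
```

```text
time_s: 8.55
tcp_pos: [0.5778, 0.1795, 0.1693]
ee_rot: [-0.0, 0.513, 0.858, 0.0]
force: [0.3, 0.2, -2.4]
grip_width: 0.0448
time_s: 8.85
tcp_pos: [0.5783, 0.1784, 0.1693]
ee_rot: [0.0, 0.513, 0.858, -0.0]
force: [0.2, -0.1, -3.2]
grip_width: 0.0449
F along -0.17663614887891188 [ 0.24778234 -0.0675663  -3.20506644] gap 0.004243762587414386 lat -0.0008742743801674074 up 0.00020822039417450755 yaw 118.21400365508707 t 8.85
```

View pics/wc7.png

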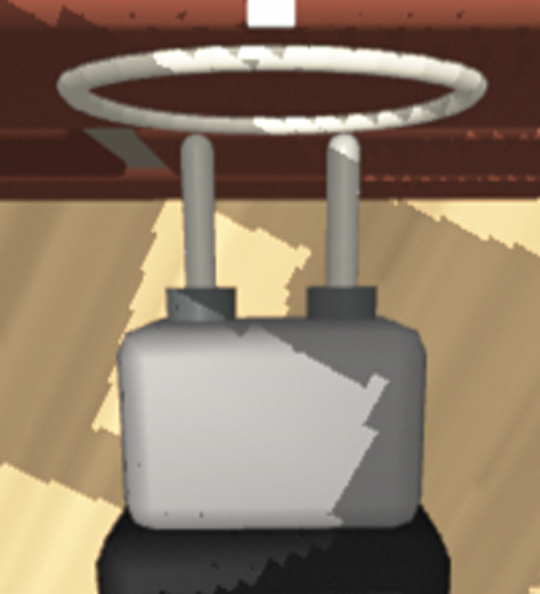

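View pics/tc7.png

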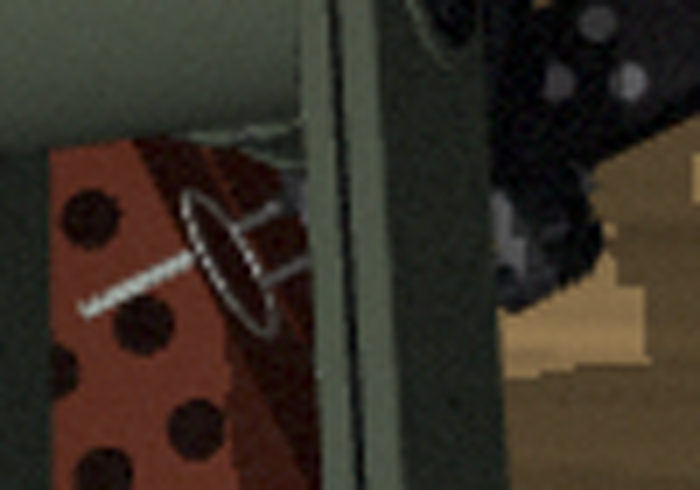

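The ring (crop centre column 271) is centred on the pins (197 and 343), with the tips about 5 mm short of the face. I'll creep forward and watch the force.

```bash
python3 -m inch '[-0.0009,0.0018,0,0,0,0,0, -0.0019,0.0035,0,0,0,0,0, -0.0024,0.0044,0,0,0,0,0, -0.0024,0.0044,0,0,0,0,0, -0.0024,0.0044,0,0,0,0,0]'; python3 f.py; python3 -m inch '[-0.0005,0.0009,0,0,0,0,0, -0.0009,0.0018,0,0,0,0,0, -0.0009,0.0018,0,0,0,0,0, -0.0009,0.0018,0,0,0,0,0]';python3 f.py 8
```

```text
time_s: 9.45
tcp_pos: [0.576, 0.1827, 0.1694]
ee_rot: [0.0, 0.513, 0.858, -0.0]
force: [0.3, -1.3, -3.4]
grip_width: 0.0451
F along -1.2839219622802083 [ 0.29451743 -1.2989255  -3.35523715] gap -0.0007087139520699935 lat -0.000827375695023621 up 0.00018624732809607858 yaw 118.22664461371804 t 9.45
time_s: 9.85
tcp_pos: [0.5751, 0.1844, 0.1694]
ee_rot: [0.0, 0.513, 0.858, -0.0]
force: [0.5, -3.8, -2.3]
grip_width: 0.0449
F along -3.562482002473648 [ 0.46763351 -3.7915447  -2.32549969] gap -0.0025366983865979026 lat -0.0008671545317035216 up 0.0002166904122110902 yaw 118.2184917020254 t 9.85
```

View pics/wc8.png

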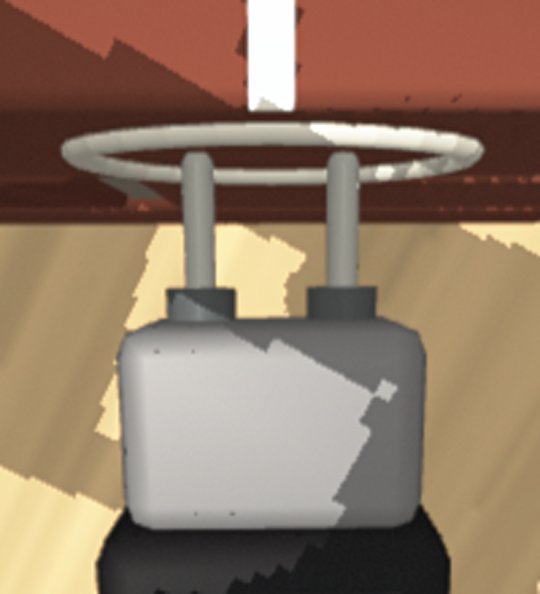

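The pins are on the face inside the ring and pressed in about 2 mm (the tip rows shifted from 135 to 152). I'll add about 1.8 mm.

```bash
python3 -m inch '[-0.0004,0.0008,0,0,0,0,0, -0.0009,0.0016,0,0,0,0,0, -0.0009,0.0016,0,0,0,0,0, -0.0009,0.0016,0,0,0,0,0, -0.0009,0.0016,0,0,0,0,0]'; python3 -m inch '[0,0,0,0,0,0,0,0,0,0,0,0,0,0,0,0,0,0,0,0,0]';python3 f.py 9;python3 f.py; python3 - <<'E'
from m import *
st=r.read_state();grasp('w9',st); snap('side','s9');crop('s9',210,340,90,190,6,'s9c')
E
```

```text
time_s: 10.45
tcp_pos: [0.5743, 0.1858, 0.1694]
ee_rot: [0.001, 0.513, 0.858, -0.0]
force: [1.4, -6.1, -1.7]
grip_width: 0.0451
time_s: 10.75
tcp_pos: [0.5743, 0.1858, 0.1694]
ee_rot: [0.001, 0.513, 0.858, -0.0]
force: [1.9, -4.6, -2.1]
grip_width: 0.0446
F along -4.970047490782728 [ 1.92508785 -4.60720509 -2.1068709 ] gap -0.004226716183570946 lat -0.0008410168658742401 up 0.00022384781400000553 yaw 118.22171894579778 t 10.75
F along -5.696760065845588 [ 1.55020642 -5.63280312 -2.1887518 ] gap -0.004226012517405555 lat -0.0008637294942522177 up 0.0002108674122233145 yaw 118.2202814730525 t 10.85
n top cam [-3.9e-03  4.0e-04  1.0e+00] top z 0.19596566368281887 15332
```

View pics/wc9.png

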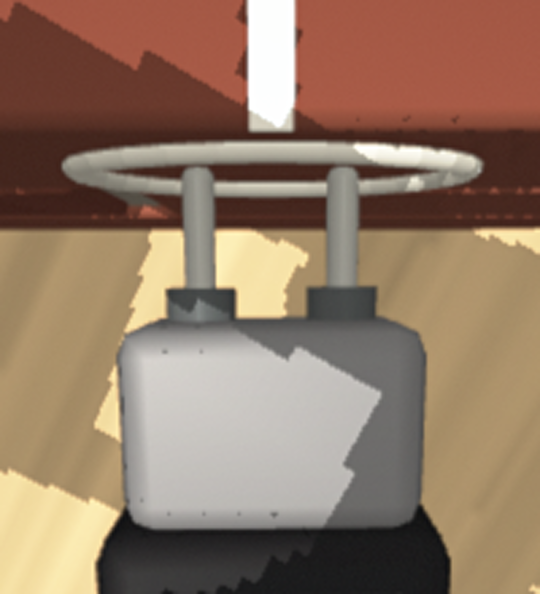

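View pics/s9c.png

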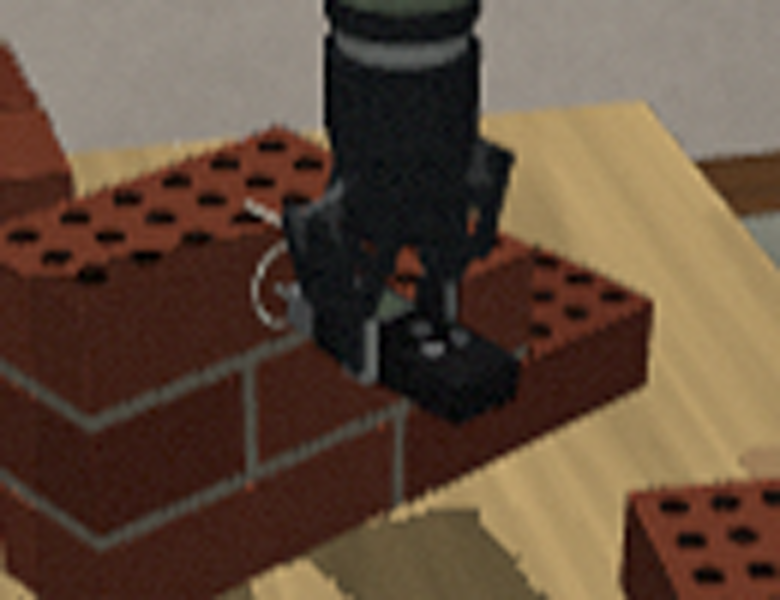

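Both pins are pressed in equally by about 4 mm, and the tips sit at the ring's centre (crop 197/343, row 167; ring centre 271,168). The meter is level and the arm is still, so I'm handing in.

```bash
python3 -c "
from bench import r
r.job_done(); s=r.read_state(); print(s['time_s'],s['tcp_pos'],s['force'])"
```

```text
the job is handed in; nothing more can be done
the job is handed in; nothing more can be done
```

I picked up the large black meter, carried it to the wall and handed the job in at about 11 s, with both pins pressed against the brick inside the chalk ring. No verdict is reported, so these are my own last checks:

- **Pins:** both looked pressed in equally in the wrist picture, by about 4 to 4.5 mm of their 8 mm. The force along the meter was about 5 to 5.7 N.
- **Position:** the centre of the two tips was about 1 mm sideways and 0.2 mm in height from the ring's centre.
- **Angles:** the tool was square to the wall within about 0.1° of the face direction I measured. The screen normal was within about 0.3° of vertical.
- **Grip and clearance:** the gripper still held the meter, about 45 mm wide, and the arm had settled. The gripper stayed clear of the wall. The loose brick, cap, hammer and trowel were never approached closely, though I did not re-measure their positions at the end.
- **Disagreements:**
  - The cameras differed by about 2 mm on where the wall face was, so I set the final press by force and the pin view.
  - The force reading implied slightly less pin travel than the picture, but both were well inside the limits.
- **After hand-in:** I could not read the robot's state, so the second after hand-in is unchecked.

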